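# Press the walnut rosette home in the carved panel

### The job

With the gripper's fingertips gently press the dark walnut rosette straight down until it sits fully home on the carved panel, and keep it pressed there for about two seconds so that the glue grabs; then withdraw. Only press, do not pinch or lift anything, and do not touch the two pale rosettes, the glue jar or the gouge.

Things in the scene. Friction and masses are not known exactly. Their poses are not given: they have to be found in the camera images.
- panel: Carved mid-brown wooden panel lying fixed and flat on the bench, 240 mm (its x) by 280 mm (its y), 22 mm thick, with carving standing at most 6 mm above its face. Origin: centre of its underside, on the bench; z up. It has three sockets, at panel x, y = (-45, 85), (-45, -85) and (55, 0) mm; each holds one rosette, and which rosette is in which socket varies.
- dark_rosette: The rosette to press: dark walnut, deep chocolate brown. Round cap 48 mm across, 6 mm thick, with eight petals (tops 11 mm above the underside) round a flat centre boss 23 mm across, 14 mm above the underside. Origin: centre of the cap's underside, 9 to 12 mm above the panel's face at the start, on the face (22 mm above the bench) when home, to about 1.5 mm. z up. Delicate: breaks at 45 N.
- dark_rosette_top (a point): Centre of the flat top of the dark rosette's boss, the spot to press; 36 mm above the bench when home, against a hard stop. The rosette's stem slides only up and down in its socket, a tight fit: about 4 N moves it slowly down (a little more when faster); it stays where it is left and cannot come out.
- pale_rosette_a: A pale maple rosette in another socket, not yet glued, standing 9 to 12 mm proud: not to be touched. Same shape, size and origin as the dark one.
- pale_rosette_b: The other pale maple rosette, likewise standing 9 to 12 mm proud: not to be touched. Same shape, size and origin as the dark one.
- glue_jar: Loose closed jar with a yellow cap and a paper label, 60 mm across, 75 mm high, standing on the bench beside the panel's +y edge: not to be touched. Origin: centre of its underside.
- gouge: Loose carving gouge with a pale wooden handle and steel blade, 207 mm long, 24 mm wide, 22 mm high, lying on the bench beside the panel's -y edge: not to be touched. Origin: on its underside near its middle (handle end at x = -108 mm, blade tip at x = +100 mm).

How it is judged:
By the outcome, as a careful person would: the job done as asked, in the order asked, and still so for the second after the job is handed in, with the robot touching nothing.
It also fails if it takes over 32 s, if anything falls off the work surface, if the arm or the gripper's body presses on something with over 40 N, if the wrist force passes 120 N, or if a joint passes its speed limit or range.

### The arm

A 6-joint arm with a two-finger parallel gripper is mounted at the origin on the work surface. World frame = base frame: x ahead of the robot, y to its left, z up, the work surface at z = 0. Lengths are in m, angles in rad, forces in N, time in s.
With the tool pointing down it reaches from about 0.375 to 0.9 m from the base axis. Payload 3.1 kg.
Tool frame: the origin (TCP) lies on the centre line of the jaws, within the pads' length; the fingertips stand 8 mm ahead of it and the grasp point (between the pads) lies 11 mm behind it; z points along the fingers, y is the line along which they close (so a half turn about z gives the same grasp; the last joint's range is limited). The gripper opens to 85 mm and grips with 20 to 120 N. Pads are 22 mm wide; open, the fingers measure 114 mm over their backs; the gripper's body (76 mm by 85 mm) begins 54 mm behind the grasp point. The pads swing forward as they close: fully open they stand 13 mm farther back than shut.
Start: joints at [-1.315, 0.527, 1.433, -0, 1.181, -0.178], TCP at [0.263, -0.567, 0.239] pointing down, gripper open.
Joint ranges: [-3.08, 3.08], [-0.75, 2.2], [0.22, 2.44], [-1.43, 4.57], [0, 2.65], [-2.85, 2.85]. Speed limits (rad/s): [2.79, 2.79, 3.14, 3.14, 3.14, 3.14].

### API

Orientations are given as a unit quaternion [x, y, z, w].
In Python, from station import * gives the robot as it stands.
- The arm moves only by the tool play_rows, never from a script. Its argument "rows" is a list of rows, each a list of 3 entries, a list of its own where there are three numbers: the turn, a rotation vector about the tool's x, y, z in degrees, then the shift along the tool's x, y, z in mm, then the closure, from 0 (fully open) to 1 (shut). In form: [[[ax, ay, az], [dx, dy, dz], jaw], ...]. A call has 1 to 12 rows; each row shifts and turns the commanded pose from where the row before left it, along the tool's axes as they then stand; what a row does not reach is not made up. A row lasts 1/12 s, in which the tool goes at most 41.7 mm and 7.16 degrees, less where a joint would pass 70% of its speed; a pose out of reach is approached as far as the arm can. A call with a gripper value outside its range is refused whole. The fingers move at their own pace and stop on an object; "grip_force" is the grip in N (left out, the last holds). Time passes only in rows, so rows that do not move let the fingers close. It gives the time, the measured TCP pose, the force, the opening and the grip force at its end, in the units of the state.
- sense(): the state, without advancing time (a new reading comes with each control period).
- snapshot(name): name is "side" or "top"; returns (picture, depth): 420x560x3 uint8, red, green, blue; 420x560 float32, m along the optical axis (not along the pixel's ray), 0 where there is no reading.
- get_calibration(name): a dict with "vfov" (degrees; the focal length in pixels is half the picture's height over the tangent of half this angle, whatever the lens; pixels are square), "cx", "cy" (the principal point, pixels), "xyz" and "attitude" of the camera in the world. Camera axes: x right, y down, z forward; pixel columns grow to the right and rows downward; lengths in m; the calibration is good to about 2 mm. A picture is of the moment at which its call begins. get_calibration takes no time and is no camera call.
- sign_off(): hands the job in; it is judged then, once.
The state is a dict: "t": time; "q": joint angles; "qd": joint speeds; "tau": joint torques, N m; "tcp_pos": TCP position; "tool_rot": TCP orientation; "force": force on the tool from outside, world axes, zero at the start; "ft_torque": the same for the moment, N m; "finger_gap": opening from 0.0 (shut) to 1.0 (fully open); "gripper_force": force on a finger pad.
Only numpy, scipy, OpenCV 4.12 (cv2) and the standard library are available. Lean on these libraries where they do the work, as an engineer would, in place of code of your own. Each camera call takes 0.05 s, during which the arm holds its last target. There are 200 camera calls.

## Working session

There is one attempt and no reset: what is moved stays moved. The work goes in short steps, Python scripts to look and compute and a tool call to move; the robot and the scene stay as the last step left them, time stands still between calls to the robot, and variables do not carry over. Pictures are saved under pics/ and viewed, at most 10 in all, crops included, and the job is handed in when it is done.

Besides the shell and the picture viewer there is one more tool, called after "Emit:" as name(argument=value, ...) on one line, values as JSON. play_rows: Moves the arm, as the interface text tells. Its arguments: {"type":"object","properties":{"rows":{"type":"array","items":{"type":"array"}},"grip_force":{"type":"number"}},"required":["rows"]}

```bash
mkdir -p pics; cat > h.py <<'E'
from station import *
import numpy as np, cv2
from scipy.spatial.transform import Rotation as R
def cloud(name):
    im,d=snapshot(name); c=get_calibration(name)
    f=im.shape[0]/2/np.tan(np.radians(c["vfov"])/2)
    v,u=np.mgrid[:im.shape[0],:im.shape[1]]
    P=np.dstack([(u-c["cx"])/f*d,(v-c["cy"])/f*d,d])
    a=np.array(c["attitude"]); M=R.from_quat(a).as_matrix() if a.size==4 else a
    return im,d,P@M.T+np.array(c["xyz"])
E
python3 - <<'E'
from h import *
for n in("top","side"):
    im,d,W=cloud(n); print(get_calibration(n)); np.savez(n,im=im,d=d,W=W)
    cv2.imwrite(f"pics/{n}0.png",im[:,:,::-1])
print(sense())
E
```

```text
{'vfov': 47.64251800187238, 'cx': 288.33786592140893, 'cy': 208.21653733437992, 'xyz': array([0.38350124, 0.05675433, 0.99381789]), 'attitude': array([-0.6982241 ,  0.71068385, -0.05554721,  0.06577296])}
{'vfov': 55.08165947980266, 'cx': 277.0649937338193, 'cy': 213.13771185510592, 'xyz': array([0.43894512, 0.64283272, 0.46935337]), 'attitude': array([-0.09391076,  0.87726287, -0.46752226,  0.05489592])}
{'t': 0.1, 'q': array([-1.31550456e+00,  5.28352680e-01,  1.43374782e+00, -1.40363475e-06,
        1.18139480e+00, -1.78515967e-01]), 'qd': array([-0.00114312, -0.0011434 , -0.00396122,  0.00102203,  0.00149293,
        0.00105703]), 'tau': array([-5.51625783e-05, -4.43304420e+01, -1.78586322e+01, -3.02811450e-04,
        3.94607559e-03,  9.82345682e-06]), 'tcp_pos': array([ 0.26256609, -0.56649863,  0.23845244]), 'tool_rot': array([ 9.76567940e-01,  2.15207236e-01, -3.71588749e-05, -9.50597428e-04]), 'force': array([-0.35993466,  0.56222405,  0.46671653]), 'ft_torque': array([-0.00770007, -0.02997362, -0.01657336]), 'gripper_force': 0.0, 'finger_gap': 0.9986787415466863}
```

View pics/top0.png

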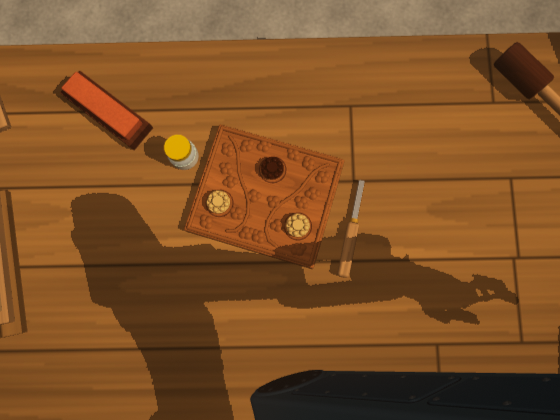

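View pics/side0.png

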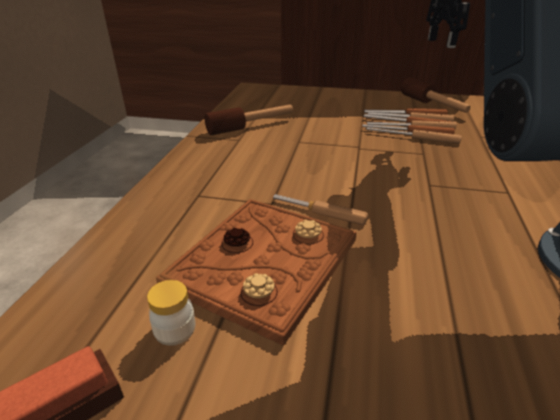

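The top view shows the dark rosette at about (271,168), the pale ones at (218,202) and (298,225), the jar at (178,150) and the gouge at (352,230). In the side view the dark one is at (237,238). It sits in the +x socket.

```bash
python3 - <<'E'
from h import *
for n,pts in(("top",dict(dark=(271,168),pa=(218,202),pb=(298,225),jar=(177,147),plate=(255,200))),("side",dict(dark=(237,238),pa=(258,288),pb=(308,230)))):
    z=np.load(n+".npz"); W=z["W"];d=z["d"]
    for k,(u,v) in pts.items():
        w=W[v-22:v+23,u-22:u+23].reshape(-1,3); ok=d[v-22:v+23,u-22:u+23].ravel()>0
        w=w[ok]; c=W[v,u]
        near=w[np.linalg.norm(w[:,:2]-c[:2],axis=1)<.045]
        zs=near[:,2]; hi=near[zs>np.median(zs)+.006 if False else zs>.0335]
        print(n,k,c.round(4),"maxz",np.percentile(zs,[50,90,98,100]).round(4),"n",len(hi),"mean",hi.mean(0).round(4) if len(hi) else 0,
          "bbox mid",((hi.max(0)+hi.min(0))/2).round(4) if len(hi) else 0, np.ptp(hi,axis=0).round(3) if len(hi) else 0)
for n in("top","side"):
    z=np.load(n+".npz"); W=z["W"];im=z["im"].astype(int)
    pale=(im[:,:,1]>150)&(im[:,:,2]>80)&(abs(W[:,:,2]-.04)<.012)
    m,l,s,c=cv2.connectedComponentsWithStats(pale.astype(np.uint8))
    for i in range(1,m):
        if s[i,4]>60: print(n,"pale",c[i].round(1),s[i,4],W[l==i].mean(0).round(4))
E
python3 - <<'E'
import cv2
a=cv2.imread('pics/top0.png')[130:210,225:325];b=cv2.imread('pics/side0.png')[200:280,190:290]
cv2.imwrite('pics/crop.png',cv2.resize(cv2.hconcat([a,b]),None,fx=4,fy=4,interpolation=cv2.INTER_CUBIC))
E
```

```text
top dark [0.6329 0.1035 0.0447] maxz [0.0226 0.0419 0.0462 0.0488] n 403 mean [0.6342 0.1017 0.0406] bbox mid [0.6352 0.1018 0.0414] [0.047 0.046 0.015]
top pa [0.5635 0.2118 0.0464] maxz [0.0234 0.0435 0.0477 0.051 ] n 422 mean [0.5647 0.2124 0.0418] bbox mid [0.5654 0.2132 0.0425] [0.046 0.046 0.017]
top pb [0.5136 0.0503 0.045 ] maxz [0.0233 0.0418 0.0464 0.0494] n 420 mean [0.5139 0.0511 0.0407] bbox mid [0.5147 0.0512 0.0416] [0.046 0.047 0.016]
top jar [0.6717 0.2903 0.0773] maxz [0.0646 0.0761 0.0775 0.0798] n 771 mean [0.6676 0.2876 0.0667] bbox mid [0.6706 0.2908 0.0567] [0.055 0.057 0.046]
top plate [0.5706 0.1385 0.0236] maxz [0.0224 0.0254 0.0275 0.0307] n 0 mean 0 bbox mid 0 0
side dark [0.6323 0.1107 0.0412] maxz [0.0223 0.0418 0.0455 0.0468] n 376 mean [0.6343 0.1065 0.0403] bbox mid [0.6364 0.103  0.0402] [0.047 0.044 0.013]
side pa [0.5647 0.2232 0.0423] maxz [0.0236 0.0438 0.0465 0.0479] n 595 mean [0.5654 0.217  0.0412] bbox mid [0.567  0.2121 0.0407] [0.047 0.047 0.014]
side pb [0.5144 0.0621 0.0415] maxz [0.0227 0.0417 0.0453 0.0466] n 350 mean [0.5143 0.0561 0.0402] bbox mid [0.5147 0.0515 0.0401] [0.046 0.048 0.013]
top pale [191.6 154.9] 85 [0.6645 0.2679 0.044 ]
side pale [307.9 223.5] 61 [0.5172 0.0463 0.0444]
side pale [257.7 279. ] 141 [0.5692 0.2072 0.0449]
```

View pics/crop.png

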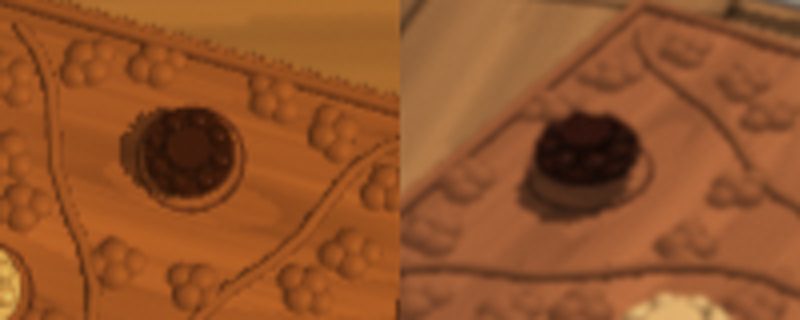

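```bash
cat >> h.py <<'E'
def togo(x,y,z):
    s=sense(); r=R.from_quat(s["tool_rot"])
    dn=R.from_matrix(np.column_stack([a:=np.array([*r.as_matrix()[:2,0],0])/np.hypot(*r.as_matrix()[:2,0]),np.cross([0,0,-1],a),[0,0,-1]]))
    print("t",s["t"],"tcp",s["tcp_pos"].round(4),"q",s["q"].round(2),"F",s["force"].round(1),"gap",s["finger_gap"])
    print("togo mm",(r.inv().apply(np.array([x,y,z])-s["tcp_pos"])*1000).round(1),"tilt fix deg",np.degrees((r.inv()*dn).as_rotvec()).round(2))
E
python3 -c "
from h import *
togo(.635,.102,.2)"
```

```text
t 0.1 tcp [ 0.2626 -0.5665  0.2385] q [-1.32  0.53  1.43 -0.    1.18 -0.18] F [-0.4  0.6  0.5] gap 0.9986787415466863
togo mm [ 618.9 -450.    39.5] tilt fix deg [-0.11 -0.02  0.  ]
```

Emit:
play_rows(rows=[[[0,0,0],[12,-9,0],1],[[0,0,0],[24,-17,0],1],[[0,0,0],[27,-20,0],1],[[0,0,0],[27,-20,0],1],[[0,0,0],[27,-20,0],1],[[0,0,0],[27,-20,0],1],[[0,0,0],[27,-20,0],1],[[0,0,0],[27,-20,0],1],[[0,0,0],[27,-20,0],1],[[0,0,0],[27,-20,0],1],[[0,0,0],[27,-20,0],1],[[0,0,0],[27,-20,0],1]])

```text
t: 1.1
tcp_pos: [0.4454, -0.2305, 0.2392]
tool_rot: [0.977, 0.215, -0.0, -0.001]
force: [0.2, 0.6, -1.0]
finger_gap: -0.0
gripper_force: 0.0
```

Emit:
play_rows(rows=[[[0,0,0],[27,-20,0],1],[[0,0,0],[27,-20,0],1],[[0,0,0],[27,-20,0],1],[[0,0,0],[27,-20,0],1],[[0,0,0],[27,-20,0],1],[[0,0,0],[27,-20,0],1],[[0,0,0],[27,-20,0],1],[[0,0,0],[27,-20,0],1],[[0,0,0],[27,-20,0],1],[[0,0,0],[20,-15,0],1],[[0,0,0],[10,-5,0],1],[[0,0,0],[0,0,0],1]])

```text
t: 2.1
tcp_pos: [0.6094, 0.0655, 0.239]
tool_rot: [0.976, 0.217, 0.0, -0.0]
force: [-0.0, -0.4, -0.3]
finger_gap: 0.0
gripper_force: 0.0
```

```bash
python3 -c "
from h import *
togo(.635,.102,.10)"
```

```text
t 2.1 tcp [0.6094 0.0655 0.239 ] q [-0.08  0.51  1.46  0.    1.17  1.06] F [-0.  -0.4 -0.3] gap 0.0004693655476538492
togo mm [ 38.6 -22.2 139.1] tilt fix deg [-0.02 -0.03  0.  ]
```

Emit:
play_rows(rows=[[[0,0,0],[10,-6,0],1],[[0,0,0],[15,-9,10],1],[[0,0,0],[10,-5,20],1],[[0,0,0],[4,-2,25],1],[[0,0,0],[0,0,25],1],[[0,0,0],[0,0,25],1],[[0,0,0],[0,0,20],1],[[0,0,0],[0,0,15],1],[[0,0,0],[0,0,10],1],[[0,0,0],[0,0,4],1],[[0,0,0],[0,0,0],1],[[0,0,0],[0,0,0],1]])

```text
t: 3.1
tcp_pos: [0.6357, 0.0987, 0.086]
tool_rot: [0.977, 0.215, 0.001, 0.0]
force: [-0.2, -1.8, 0.2]
finger_gap: 0.0
gripper_force: 0.0
```

```bash
python3 - <<'E'
from h import *
togo(.635,.102,.054)
a,d,W=cloud("top"); b,db,Wb=cloud("side")
m=(Wb[:,:,2]>.06)&(Wb[:,:,2]<.085)&(np.hypot(Wb[:,:,0]-.635,Wb[:,:,1]-.102)<.035)
if m.any(): print("tips side",Wb[m].min(0).round(4),Wb[m].max(0).round(4))
a=a[:,:,::-1][110:220,200:350];b=b[:,:,::-1][170:280,165:315]
cv2.imwrite('pics/c1.png',cv2.resize(cv2.hconcat([a,b]),None,fx=2.6,fy=2.6,interpolation=cv2.INTER_CUBIC))
E
```

```text
t 3.1 tcp [0.6357 0.0987 0.086 ] q [-0.02  0.74  1.5  -0.    0.9   1.12] F [-0.2 -1.8  0.2] gap 0.00020302583945609542
togo mm [ 0.7 -3.3 32. ] tilt fix deg [ 0.03 -0.05 -0.  ]
tips side [0.6237 0.1003 0.0776] [0.6424 0.1106 0.085 ]
```

View pics/c1.png

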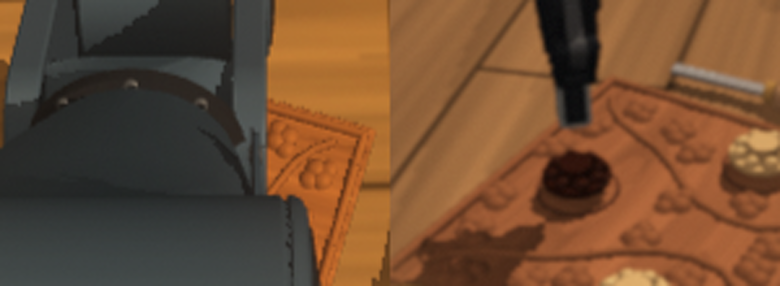

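The side view shows the closed fingertips (about (575,120) in the crop) just above the dark rosette (575,180), with the depth putting them at z = 0.078, as expected. I'll shift 3 mm sideways and start the descent.

Emit:
play_rows(rows=[[[0,0,0],[0.5,-1.5,4],1],[[0,0,0],[0.5,-1.5,6],1],[[0,0,0],[0,0,6],1],[[0,0,0],[0,0,5],1],[[0,0,0],[0,0,3],1],[[0,0,0],[0,0,2],1],[[0,0,0],[0,0,1],1],[[0,0,0],[0,0,1],1],[[0,0,0],[0,0,0.5],1],[[0,0,0],[0,0,0.5],1],[[0,0,0],[0,0,0.5],1],[[0,0,0],[0,0,0.5],1]])

```text
t: 4.2
tcp_pos: [0.635, 0.1023, 0.0555]
tool_rot: [0.977, 0.215, 0.0, 0.0]
force: [-0.6, 0.2, -0.0]
finger_gap: -0.001
gripper_force: 0.0
```

Emit:
play_rows(rows=[[[0,0,0],[0,0,0.5],1],[[0,0,0],[0,0,0.5],1],[[0,0,0],[0,0,0.5],1],[[0,0,0],[0,0,0.5],1],[[0,0,0],[0,0,0.5],1],[[0,0,0],[0,0,0.5],1],[[0,0,0],[0,0,0.5],1],[[0,0,0],[0,0,0.5],1],[[0,0,0],[0,0,0.5],1],[[0,0,0],[0,0,0.5],1]])

```text
t: 5.03
tcp_pos: [0.6349, 0.1023, 0.0504]
tool_rot: [0.977, 0.215, 0.0, 0.0]
force: [-1.2, -0.5, 3.7]
finger_gap: 0.005
gripper_force: 1.9
```

Contact, at about 4 N as expected. I'll continue slowly.

Emit:
play_rows(rows=[[[0,0,0],[0,0,0.5],1],[[0,0,0],[0,0,0.5],1],[[0,0,0],[0,0,0.5],1],[[0,0,0],[0,0,0.5],1],[[0,0,0],[0,0,0.5],1],[[0,0,0],[0,0,0.5],1],[[0,0,0],[0,0,0.5],1],[[0,0,0],[0,0,0.5],1],[[0,0,0],[0,0,0.5],1],[[0,0,0],[0,0,0.5],1]])

```text
t: 5.87
tcp_pos: [0.6349, 0.1023, 0.0453]
tool_rot: [0.977, 0.215, 0.0, -0.0]
force: [-0.3, 0.1, 3.7]
finger_gap: 0.0
gripper_force: 1.9
```

Emit:
play_rows(rows=[[[0,0,0],[0,0,0.4],1],[[0,0,0],[0,0,0.4],1],[[0,0,0],[0,0,0.3],1],[[0,0,0],[0,0,0.0],1]])

```text
t: 6.2
tcp_pos: [0.6349, 0.1023, 0.0441]
tool_rot: [0.977, 0.215, 0.0, 0.0]
force: [0.5, 0.1, 3.5]
finger_gap: -0.002
gripper_force: 1.7
```

Emit:
play_rows(rows=[[[0,0,0],[0,0,0.2],1],[[0,0,0],[0,0,0.2],1],[[0,0,0],[0,0,0.0],1]])

```text
t: 6.45
tcp_pos: [0.6349, 0.1023, 0.0441]
tool_rot: [0.977, 0.215, 0.0, 0.0]
force: [-1.0, 0.3, 4.1]
finger_gap: -0.004
gripper_force: 2.6
```

Emit:
play_rows(rows=[[[0,0,0],[0,0,0.3],1],[[0,0,0],[0,0,0],1],[[0,0,0],[0,0,0],1]])

```text
t: 6.7
tcp_pos: [0.6349, 0.1023, 0.0441]
tool_rot: [0.977, 0.215, 0.0, 0.0]
force: [-2.1, -0.8, 6.7]
finger_gap: -0.001
gripper_force: 3.3
```

The TCP has stopped while the force climbs, so it is on the hard stop (tip at 36 mm). I'll add a little and hold.

Emit:
play_rows(rows=[[[0,0,0],[0,0,0.3],1],[[0,0,0],[0,0,0.2],1],[[0,0,0],[0,0,0],1],[[0,0,0],[0,0,0],1],[[0,0,0],[0,0,0],1],[[0,0,0],[0,0,0],1],[[0,0,0],[0,0,0],1],[[0,0,0],[0,0,0],1],[[0,0,0],[0,0,0],1],[[0,0,0],[0,0,0],1],[[0,0,0],[0,0,0],1],[[0,0,0],[0,0,0],1]])

```text
t: 7.7
tcp_pos: [0.6349, 0.1023, 0.0441]
tool_rot: [0.977, 0.215, 0.0, 0.0]
force: [-2.7, 0.6, 9.1]
finger_gap: -0.001
gripper_force: 4.5
```

Emit:
play_rows(rows=[[[0,0,0],[0,0,0],1],[[0,0,0],[0,0,0],1],[[0,0,0],[0,0,0],1],[[0,0,0],[0,0,0],1],[[0,0,0],[0,0,0],1],[[0,0,0],[0,0,0],1],[[0,0,0],[0,0,0],1],[[0,0,0],[0,0,0],1],[[0,0,0],[0,0,0],1],[[0,0,0],[0,0,0],1],[[0,0,0],[0,0,0],1],[[0,0,0],[0,0,0],1]])

```text
t: 8.7
tcp_pos: [0.6349, 0.1023, 0.0441]
tool_rot: [0.977, 0.215, 0.0, 0.0]
force: [-2.1, -0.5, 8.7]
finger_gap: -0.0
gripper_force: 4.5
```

Emit:
play_rows(rows=[[[0,0,0],[0,0,0],1],[[0,0,0],[0,0,0],1],[[0,0,0],[0,0,-1],1],[[0,0,0],[0,0,-1],1],[[0,0,0],[0,0,-3],1],[[0,0,0],[0,0,-8],1],[[0,0,0],[0,0,-15],1],[[0,0,0],[0,0,-20],1],[[0,0,0],[0,0,-25],1],[[0,0,0],[0,0,-25],1],[[0,0,0],[0,0,-25],1],[[0,0,0],[0,0,-20],1]])

```text
t: 9.7
tcp_pos: [0.6353, 0.1024, 0.1884]
tool_rot: [0.977, 0.215, 0.001, 0.0]
force: [-0.0, -0.4, -0.5]
finger_gap: 0.0
gripper_force: 0.0
```

Emit:
play_rows(rows=[[[0,0,0],[-10,8,0],1],[[0,0,0],[-22,16,0],1],[[0,0,0],[-25,18,0],1],[[0,0,0],[-25,18,0],1],[[0,0,0],[-25,18,0],1],[[0,0,0],[-25,18,0],1],[[0,0,0],[-25,18,0],1],[[0,0,0],[-25,18,0],1],[[0,0,0],[-20,14,0],1],[[0,0,0],[-10,7,0],1],[[0,0,0],[0,0,0],1],[[0,0,0],[0,0,0],1]])

```text
t: 10.7
tcp_pos: [0.5066, -0.1257, 0.1858]
tool_rot: [0.977, 0.214, -0.0, -0.0]
force: [-0.1, -0.4, -0.0]
finger_gap: -0.0
gripper_force: 0.0
```

```bash
python3 - <<'E'
from h import *
for n in("top","side"):
    im,d,W=cloud(n); cv2.imwrite(f"pics/{n}2.png",im[:,:,::-1])
    for c in((.635,.102),(.565,.212),(.514,.051)):
        r=np.hypot(W[:,:,0]-c[0],W[:,:,1]-c[1]); print(n,c,"top z",np.median(W[r<.009][:,2]).round(4))
E
```

```text
top (0.635, 0.102) top z 0.0357
top (0.565, 0.212) top z 0.0463
top (0.514, 0.051) top z 0.0453
side (0.635, 0.102) top z 0.035
side (0.565, 0.212) top z 0.046
side (0.514, 0.051) top z 0.0445
```

View pics/side2.png

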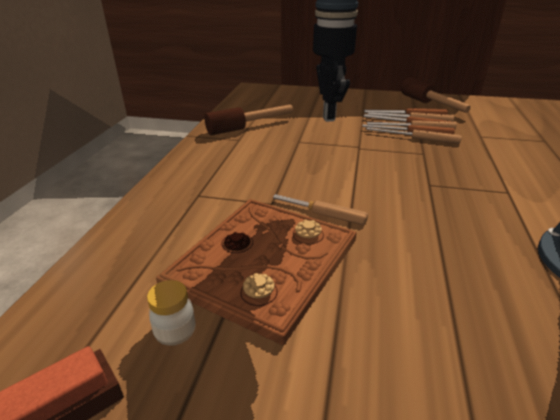

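The dark rosette at (237,241) now sits flush, with its top at about 36 mm. The pale rosettes, the jar and the gouge are where they were, and the arm is clear.

```bash
python3 -c "
from station import *
print(sign_off())"
```

```text
the job is handed in; nothing more can be done
None
```

The dark walnut rosette is pressed fully home: its top now measures about 36 mm above the bench. I held it there for a little over two seconds at about 9 N, then withdrew without touching anything else, and handed the job in at about 11 s.

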